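# Load the burn-test rack in reverse order

## Task

Move the four coloured candles from the grey metal cooling rack to the dark wooden burn-test rack, in reverse order: the candle that now stands nearest the brass end of the cooling rack goes into the pocket farthest from the brass end of the test rack, and so on, so that the one now farthest from the brass stands next to it. Stand each candle upright on the floor of its pocket, let go of it, and do not tip any candle over on the way.

Things in the scene. Friction and masses are not known exactly. Their poses are not given: they have to be found in the camera images.
- cooling_rack: Cooling rack: grey metal block, fixed, 90x300x24 mm; four round pockets in a row, 60 mm wide, floor 12 mm above the bench; one end faced with brass 16 mm thick, 28 high. Origin: on the bench under the middle of the row; +y along the row to the brass end, z up. Pocket centres: x=0, y=+108 (next to the brass), +36, -36, -108 mm. Block from x=-52 (ledge toward the robot) to +38 mm. Holds the candles at first.
- test_rack: Burn-test rack: dark wood block, fixed, 90x300x24 mm; four round pockets in a row, 60 mm wide, floor 12 mm above the bench; one end faced with brass 16 mm thick, 28 high. Origin: on the bench under the middle of the row; +y along the row to the brass end, z up. Pocket centres: x=0, y=+108 (next to the brass), +36, -36, -108 mm. Block from x=-52 (ledge toward the robot) to +38 mm. Empty at the start.
- red_candle: The red candle: a loose, upright red wax cylinder 44 mm in diameter and 85 mm tall, plus a thin wick on top (9 mm, no resistance), about 0.1 kg. Its origin is the centre of its underside, z along its axis. It starts standing in one of the cooling rack's pockets, its top about 97 mm above the bench.
- red_chip: The red chip: a flat red plate 16 x 36 x 4 mm fixed on the ledge of the cooling rack, 41 mm in front (-x of the rack) of the pocket in which the red candle stands at the start. It stays there and marks that candle's starting place. Origin at the centre of its underside, z up.
- yellow_candle: The yellow candle: a loose, upright yellow wax cylinder 44 mm in diameter and 85 mm tall, plus a thin wick on top (9 mm, no resistance), about 0.1 kg. Its origin is the centre of its underside, z along its axis. It starts standing in one of the cooling rack's pockets, its top about 97 mm above the bench.
- yellow_chip: The yellow chip: a flat yellow plate 16 x 36 x 4 mm fixed on the ledge of the cooling rack, 41 mm in front (-x of the rack) of the pocket in which the yellow candle stands at the start. It stays there and marks that candle's starting place. Origin at the centre of its underside, z up.
- green_candle: The green candle: a loose, upright green wax cylinder 44 mm in diameter and 85 mm tall, plus a thin wick on top (9 mm, no resistance), about 0.1 kg. Its origin is the centre of its underside, z along its axis. It starts standing in one of the cooling rack's pockets, its top about 97 mm above the bench.
- green_chip: The green chip: a flat green plate 16 x 36 x 4 mm fixed on the ledge of the cooling rack, 41 mm in front (-x of the rack) of the pocket in which the green candle stands at the start. It stays there and marks that candle's starting place. Origin at the centre of its underside, z up.
- blue_candle: The blue candle: a loose, upright blue wax cylinder 44 mm in diameter and 85 mm tall, plus a thin wick on top (9 mm, no resistance), about 0.1 kg. Its origin is the centre of its underside, z along its axis. It starts standing in one of the cooling rack's pockets, its top about 97 mm above the bench.
- blue_chip: The blue chip: a flat blue plate 16 x 36 x 4 mm fixed on the ledge of the cooling rack, 41 mm in front (-x of the rack) of the pocket in which the blue candle stands at the start. It stays there and marks that candle's starting place. Origin at the centre of its underside, z up.

How it is judged:
By the outcome, as a careful person would: the job done as asked, in the order asked, and still so for the second after the job is handed in, with the robot touching nothing.
It also fails if it takes over 120 s, if anything falls off the work surface, if the arm or the gripper's body presses on something with over 40 N, if the wrist force passes 120 N, or if a joint passes its speed limit or range.

## Robot

A 6-joint arm with a two-finger parallel gripper is mounted at the origin on the work surface; the furniture and walls round the work are solid. World frame = base frame: x ahead of the robot, y to its left, z up, the work surface at z = 0. Lengths are in m, angles in rad, forces in N, time in s.
With the tool pointing down it reaches from about 0.375 to 0.9 m from the base axis. Payload 3.1 kg.
Tool frame: the origin (TCP) lies at the very end of the fingers, on their centre line; the grasp point (between the pads) lies 19 mm behind it; z points along the fingers, y is the direction in which the jaws open and shut (so a half turn about z gives the same grasp; the last joint's range is limited). The gripper opens to 85 mm and grips with 20 to 120 N. Pads are 22 mm wide; open, the fingers measure 114 mm over their backs; the gripper's body (76 mm by 85 mm) begins 54 mm behind the grasp point. The pads swing forward as they close: fully open they stand 13 mm farther back than shut.
Start: joints at [-1.52, 0.527, 1.433, -0, 1.181, -0.178], TCP at [0.142, -0.609, 0.231] pointing down, gripper open.
Joint ranges: [-3.08, 3.08], [-0.75, 2.2], [0.22, 2.44], [-1.43, 4.57], [0, 2.65], [-2.85, 2.85]. Speed limits (rad/s): [2.79, 2.79, 3.14, 3.14, 3.14, 3.14].

## Interface

Orientations are given as a unit quaternion [x, y, z, w].
In Python, from station import manip gives the robot as it stands.
- The arm moves only by the tool send_rows, never from a script. Its argument "motion" is a list of rows, each an object with "gripper": the finger opening in mm, from 0 to 85.4; "travel": the shift along the tool's x, y, z in mm, a list of three; "rotation": the turn, a rotation vector about the tool's x, y, z in degrees, a list of three. In form: [{"gripper": gripper, "travel": [x, y, z], "rotation": [ax, ay, az]}, ...]. A call has 1 to 12 rows; each row shifts and turns the commanded pose from where the row before left it, along the tool's axes as they then stand; what a row does not reach is not made up. A row lasts 1/12 s, in which the tool goes at most 41.7 mm and 7.16 degrees, less where a joint would pass 70% of its speed; a pose out of reach is approached as far as the arm can. A call is refused whole if a number of a shift passes 41.7 or a number of a turn 7.16, either way. A call with a gripper value outside its range is refused whole. The fingers move at their own pace and stop on an object; "newtons" is the grip in N (left out, the last holds). Time passes only in rows, so rows that do not move let the fingers close. It gives the time, the measured TCP pose, the force and the opening at its end, in the units of the state.
- manip.sense(): the state, without advancing time (a new reading comes with each control period).
- manip.snapshot(name): name is "scene" or "top" or "wrist"; returns the picture (400x640x3 uint8, red, green, blue); there is no depth.
- manip.calibration(name): a dict with "fx", "fy", "cx", "cy" (pixels), "cam_to_world" (4x4, takes a point from camera to world coordinates). Camera axes: x right, y down, z forward; pixel columns grow to the right and rows downward; lengths in m; the calibration is good to about 2 mm. A picture is of the moment at which its call begins: read the wrist's pose just before it. calibration takes no time and is no camera call; for the wrist camera it gives the pose at the moment of the call.
- manip.sign_off(): hands the job in, once; it reports no verdict.
The state is a dict: "t": time; "q": joint angles; "qd": joint speeds; "tau": joint torques, N m; "tcp_pos": TCP position; "tool_rot": TCP orientation; "force": force on the tool from outside, world axes, zero at the start; "ft_torque": the same for the moment, N m; "finger_gap": opening from 0.0 (shut) to 1.0 (fully open).
Only numpy, scipy, OpenCV 4.12 (cv2) and the standard library are available. Lean on these libraries where they do the work, as an engineer would, in place of code of your own. Each camera call takes 0.05 s, during which the arm holds its last target. There are 200 camera calls.

## Working session

There is one attempt and no reset: what is moved stays moved. The work goes in short steps, Python scripts to look and compute and a tool call to move; the robot and the scene stay as the last step left them, time stands still between calls to the robot, and variables do not carry over. Pictures are saved under pics/ and viewed, about 12 in all and at most 16, crops included, and the job is handed in when it is done.

Besides the shell and the picture viewer there is one more tool, called after "Request:" as name(argument=value, ...), one argument or row to a line, values as JSON. send_rows: Moves the arm, as the interface text tells. Its arguments: {"type":"object","properties":{"motion":{"type":"array","items":{"type":"object","properties":{"gripper":{"type":"number"},"travel":{"type":"array","items":{"type":"number"}},"rotation":{"type":"array","items":{"type":"number"}}}}},"newtons":{"type":"number"}},"required":["motion"]}

```bash
mkdir -p pics; ls
python3 - <<'E'
from station import manip
import cv2, numpy as np
s=manip.sense()
print(s['t'],s['tcp_pos'],s['tool_rot'],s['finger_gap'])
for n in ("scene","top"):
    cv2.imwrite(f"pics/{n}0.png",cv2.cvtColor(manip.snapshot(n),cv2.COLOR_RGB2BGR))
    c=manip.calibration(n);print(n,c['fx'],c['cx'],c['cy'],np.round(c['cam_to_world'],3).tolist())
E
```

```text
pics
0.0 [ 0.14172319 -0.60800392  0.23033938] [ 9.93464200e-01  1.14139137e-01  6.45433039e-05 -1.06597860e-03] 1.0012095142717603
scene 491.0335366715272 316.3905068263527 202.60773889302772 [[0.43, -0.507, 0.747, -0.388], [-0.903, -0.225, 0.366, -0.449], [-0.017, -0.832, -0.555, 0.677], [0.0, 0.0, 0.0, 1.0]]
top 478.2982430722482 321.69738059574706 200.58223295433342 [[0.003, -0.979, 0.202, 0.249], [-1.0, -0.003, 0.0, -0.037], [0.0, -0.202, -0.979, 1.173], [0.0, 0.0, 0.0, 1.0]]
```

View pics/scene0.png

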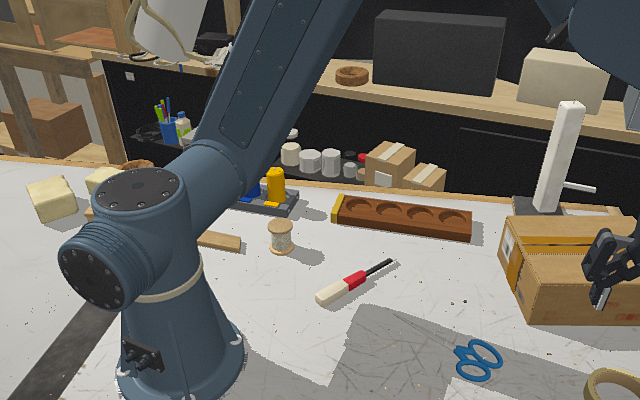

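View pics/top0.png

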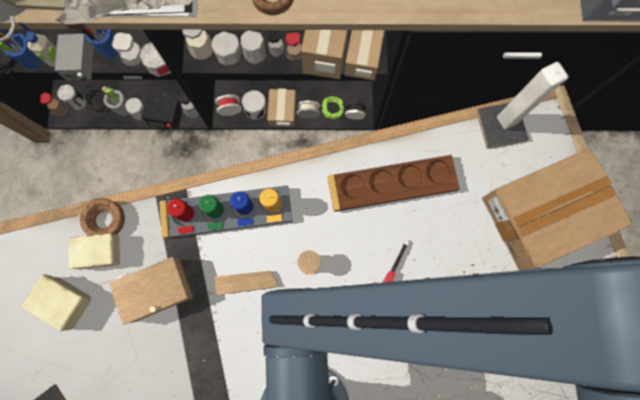

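The top view shows the cooling rack at about (228,210) with its brass end on the left. From the brass the candles run red (179,209), green (210,206), blue (241,203), yellow (270,199). The test rack is at about (395,184), with its brass also on the left at (333,192).

Run:
```python
import cv2
i=cv2.imread("pics/top0.png")[145:245,150:470]
cv2.imwrite("pics/crop0.png",cv2.resize(i[:, :160],None,fx=5,fy=5,interpolation=cv2.INTER_CUBIC))
cv2.imwrite("pics/crop1.png",cv2.resize(i[:, 160:],None,fx=5,fy=5,interpolation=cv2.INTER_CUBIC))
```

```text
(no output)
```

View pics/crop0.png

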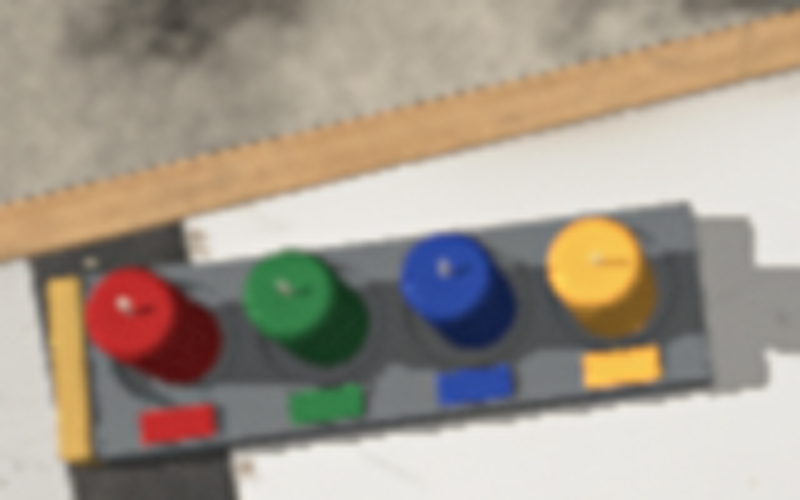

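View pics/crop1.png

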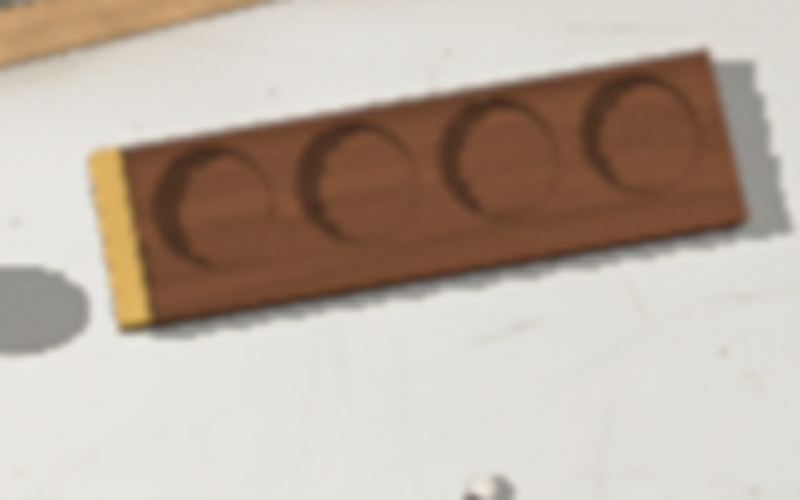

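The crops confirm the order red, green, blue, yellow from the brass, and each chip matches its candle. In the second crop the test pockets are at about (212,207), (355,184), (499,160) and (642,135).

```bash
cat > h.py <<'E'
import cv2, numpy as np
from station import manip
def ray(n,uv,z,c=None):
    c=c or manip.calibration(n); T=np.array(c['cam_to_world'])
    d=T[:3,:3]@np.array([(uv[0]-c['cx'])/c['fx'],(uv[1]-c['cy'])/c['fy'],1]); o=T[:3,3]
    return o+d*(z-o[2])/d[2]
E
python3 - <<'E'
from h import *
im=cv2.imread("pics/top0.png"); hsv=cv2.cvtColor(im,cv2.COLOR_BGR2HSV)
P={}
def full(u,v,o): return ((u+.5)/5-.5+o,(v+.5)/5-.5+145)
top=dict(r=(129,315),g=(288,295),b=(446,278),y=(594,262))
for k,h in dict(r=(175,6),g=(50,80),b=(105,130),y=(15,30)).items():
    H,S,V=cv2.split(hsv); m=((H>=h[0])|(H<=h[1]) if h[0]>h[1] else (H>=h[0])&(H<=h[1]))&(S>120)&(V>60)
    n,l,st,ce=cv2.connectedComponentsWithStats(m.astype(np.uint8),connectivity=4)
    for i in range(1,n):
        x,y,w,hh,a=st[i]
        if 150<x<300 and y>180 and a>40: print(k,a,(w,hh),ce[i].round(1),ray("top",ce[i],.028).round(4))
    print(k,'candle top',ray("top",full(*top[k],150),.097).round(4))
pk=np.array([ray("top",full(*p,310),.024)[:2] for p in [(212,207),(355,184),(499,160),(642,135)]]); print('pockets',pk.round(4).tolist(), np.linalg.norm(np.diff(pk,axis=0),axis=1).round(4))
d=pk[0]-pk[3];print('row dir',d/np.linalg.norm(d), 'mid',pk.mean(0))
for nm,p,z in [('R top',(708,50),.024),('R bot',(745,218),.024),('brassTL',(90,150),.028),('brassBL',(120,328),.028)]: print(nm,ray("top",full(*p,310),z).round(4))
for nm,p,z in [('cR top',(690,205),.024),('cR bot',(712,378),.024),('cbrassTL',(50,280),.028),('cbrassBL',(68,460),.028)]: print(nm,ray("top",full(*p,150),z).round(4))
E
```

```text
r 435 (np.int32(27), np.int32(24)) [179.9 209.6] [0.4616 0.3088 0.028 ]
r 99 (np.int32(15), np.int32(8)) [185.  229.4] [0.4132 0.2933 0.028 ]
r candle top [0.4535 0.2985 0.097 ]
g 238 (np.int32(19), np.int32(18)) [208.2 204.3] [0.4752 0.2404 0.028 ]
g 69 (np.int32(13), np.int32(7)) [215.2 225.4] [0.4231 0.2209 0.028 ]
g candle top [0.4631 0.2262 0.097 ]
b 357 (np.int32(23), np.int32(22)) [241.2 202.6] [0.4796 0.1602 0.028 ]
b 88 (np.int32(14), np.int32(8)) [244.6 221.5] [0.433  0.1502 0.028 ]
b candle top [0.4713 0.154  0.097 ]
y 381 (np.int32(22), np.int32(23)) [269.9 199.8] [0.4867 0.0902 0.028 ]
y 219 (np.int32(8), np.int32(37)) [163.7 218.2] [0.4403 0.3467 0.028 ]
y 108 (np.int32(15), np.int32(9)) [274.  217.8] [0.4422 0.0793 0.028 ]
y candle top [0.4791 0.0862 0.097 ]
pockets [[0.5231, -0.111], [0.535, -0.1818], [0.5475, -0.2534], [0.5606, -0.3249]] [0.0718 0.0727 0.0726]
row dir [-0.17254521  0.9850016 ] mid [ 0.54155948 -0.21775966]
R top [ 0.6047 -0.3599  0.024 ]
R bot [ 0.5184 -0.3737  0.024 ]
brassTL [ 0.5509 -0.0507  0.028 ]
brassBL [ 0.4615 -0.0654  0.028 ]
cR top [0.5236 0.0479 0.024 ]
cR bot [0.4372 0.0357 0.024 ]
cbrassTL [0.4839 0.3597 0.028 ]
cbrassBL [0.3955 0.3447 0.028 ]
```

Request:
send_rows(
  motion=[
    {"gripper": 85,"travel": [0,0,0],"rotation": [0,0,-7.1]},
    {"gripper": 85,"travel": [0,0,0],"rotation": [0,0,-7.1]},
    {"gripper": 85,"travel": [0,0,0],"rotation": [0,0,-7.1]},
    {"gripper": 85,"travel": [0,0,0],"rotation": [0,0,-7.1]},
    {"gripper": 85,"travel": [0,0,0],"rotation": [0,0,-7.1]},
    {"gripper": 85,"travel": [0,0,0],"rotation": [0,0,-7.1]},
    {"gripper": 85,"travel": [0,0,0],"rotation": [0,0,-7.1]},
    {"gripper": 85,"travel": [0,0,0],"rotation": [0,0,-7.1]},
    {"gripper": 85,"travel": [0,0,0],"rotation": [0,0,-7.1]},
    {"gripper": 85,"travel": [0,0,0],"rotation": [0,0,-7.1]},
    {"gripper": 85,"travel": [0,0,0],"rotation": [0,0,-7.1]},
    {"gripper": 85,"travel": [0,0,0],"rotation": [0,0,-7.1]},
  ],
  newtons=35,
)

```text
t: 1.1
tcp_pos: [0.1418, -0.6082, 0.2307]
tool_rot: [0.652, 0.758, 0.0, -0.0]
force: [0.3, -0.2, -0.1]
finger_gap: 0.995
```

```bash
cat > go.py <<'E'
# tool-frame displacement (mm) and turn (deg) to a rack spot: go.py c|t y_mm z_mm
import sys, numpy as np
from scipy.spatial.transform import Rotation as R
from station import manip
RK=dict(c=(np.array([.4675,.1920]),7.8),t=(np.array([.5415,-.2178]),9.9))
s=manip.sense(); R0=R.from_quat(s['tool_rot'])
def want(k,y,z,dx=0):
    o,a=RK[k]; a=np.radians(a); p=o+dx/1e3*np.array([np.cos(a),np.sin(a)])+y/1e3*np.array([-np.sin(a),np.cos(a)])
    h=a+np.pi/2; Rw=np.array([[np.cos(h),np.sin(h),0],[np.sin(h),-np.cos(h),0],[0,0,-1]])
    return np.r_[p,z/1e3],R.from_matrix(Rw)
if __name__=='__main__':
    p,Rw=want(sys.argv[1],float(sys.argv[2]),float(sys.argv[3]),float(sys.argv[4]) if len(sys.argv)>4 else 0)
    print('t',round(s['t'],2),'pos',s['tcp_pos'].round(4),'gap',round(s['finger_gap'],3),'F',np.round(s['force'],1))
    print('want',p.round(4),'tool mm',(R0.inv().apply(p-s['tcp_pos'])*1e3).round(1),'rotvec deg',(R0.inv()*Rw).as_rotvec(degrees=True).round(2))
    print('target-frame mm',(Rw.inv().apply(p-s['tcp_pos'])*1e3).round(1),'q1,q6',np.round(s['q'][[0,5]],2))
E
python3 go.py t 0 260
python3 - <<'E'
import numpy as np
o=np.array([.4675,.1920]);a=np.radians(7.8)
for y in(108,36,-36,-108): print((o+y/1e3*np.array([-np.sin(a),np.cos(a)])).round(4))
E
```

```text
t 1.1 pos [ 0.1418 -0.6082  0.2307] gap 0.995 F [ 0.3 -0.2 -0.1]
want [ 0.5415 -0.2178  0.26  ] tool mm [325.8 454.  -28.8] rotvec deg [ 0.01 -0.08 -1.24]
target-frame mm [315.9 460.9 -29.3] q1,q6 [-1.52 -1.67]
[0.4528 0.299 ]
[0.4626 0.2277]
[0.4724 0.1563]
[0.4822 0.085 ]
```

Request:
send_rows(
  motion=[
    {"gripper": 85,"travel": [10,15,-2],"rotation": [0,0,-1.2]},
    {"gripper": 85,"travel": [20,29,-2],"rotation": [0,0,0]},
    {"gripper": 85,"travel": [20,29,-2],"rotation": [0,0,0]},
    {"gripper": 85,"travel": [20,29,-2],"rotation": [0,0,0]},
    {"gripper": 85,"travel": [20,29,-2],"rotation": [0,0,0]},
    {"gripper": 85,"travel": [20,29,-2],"rotation": [0,0,0]},
    {"gripper": 85,"travel": [20,29,-2],"rotation": [0,0,0]},
    {"gripper": 85,"travel": [20,29,-2],"rotation": [0,0,0]},
    {"gripper": 85,"travel": [20,29,-2],"rotation": [0,0,0]},
    {"gripper": 85,"travel": [20,29,-2],"rotation": [0,0,0]},
    {"gripper": 85,"travel": [20,29,-2],"rotation": [0,0,0]},
    {"gripper": 85,"travel": [20,29,-2],"rotation": [0,0,0]},
  ],
)

```text
t: 2.1
tcp_pos: [0.4344, -0.3242, 0.2553]
tool_rot: [0.647, 0.763, 0.0, -0.0]
force: [-0.3, -0.8, 0.5]
finger_gap: 0.994
```

Request:
send_rows(
  motion=[
    {"gripper": 85,"travel": [17,25,-1],"rotation": [0,0,0]},
    {"gripper": 85,"travel": [17,25,-1],"rotation": [0,0,0]},
    {"gripper": 85,"travel": [17,25,-1],"rotation": [0,0,0]},
    {"gripper": 85,"travel": [17,25,-1],"rotation": [0,0,0]},
    {"gripper": 85,"travel": [9,13,0],"rotation": [0,0,0]},
    {"gripper": 85,"travel": [5,6,0],"rotation": [0,0,0]},
    {"gripper": 85,"travel": [0,0,0],"rotation": [0,0,0]},
    {"gripper": 85,"travel": [0,0,0],"rotation": [0,0,0]},
  ],
)

```text
t: 2.77
tcp_pos: [0.5367, -0.2259, 0.259]
tool_rot: [0.646, 0.763, -0.0, -0.001]
force: [-0.3, -0.6, 0.6]
finger_gap: 1.0
```

```bash
python3 go.py t 0 260
python3 - <<'E'
from h import *
c=manip.calibration("wrist"); print(c['fx'],c['cx'],c['cy'],np.round(c['cam_to_world'],4).tolist())
cv2.imwrite("pics/w1.png",cv2.cvtColor(manip.snapshot("wrist"),cv2.COLOR_RGB2BGR))
np.save("w1.npy",c,allow_pickle=True)
E
```

```text
t 2.77 pos [ 0.5367 -0.2259  0.259 ] gap 1.0 F [-0.3 -0.6  0.6]
want [ 0.5415 -0.2178  0.26  ] tool mm [ 7.2  6.1 -1. ] rotvec deg [-0.07 -0.02 -0.38]
target-frame mm [ 7.2  6.2 -1. ] q1,q6 [-0.59 -0.76]
301.8767755808628 321.7877040086781 199.91619818751727 [[0.9862, 0.1603, 0.0422, 0.526], [0.1657, -0.9506, -0.2627, -0.1588], [-0.002, 0.266, -0.964, 0.4017], [0.0, 0.0, 0.0, 1.0]]
```

View pics/w1.png

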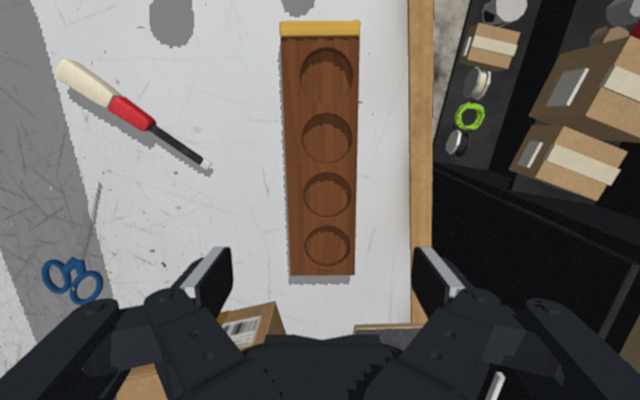

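The wrist view shows all four test pockets, with rims at about (327,73), (326,138), (326,195) and (327,246), and the brass at the top at (320,29). I'll cross-check these against the top-camera positions.

Run:
```python
from h import *
c=np.load("w1.npy",allow_pickle=True).item()
for p in [(327,73),(326.5,138),(326.5,195),(327,246.5),(291,276),(354,274),(282,37),(359,36)]: print(p,ray("",p,.024,c).round(4))
from go import want
for y in (108,36,-36,-108): print(want('t',y,24)[0].round(4))
for x,y in((-52,-150),(38,-150),(-52,150),(38,150)): print(x,y,want('t',y,24,x)[0].round(4))
```

```text
(327, 73) [ 0.5231 -0.1097  0.024 ]
(326.5, 138) [ 0.5351 -0.1829  0.024 ]
(326.5, 195) [ 0.5474 -0.2542  0.024 ]
(327, 246.5) [ 0.5603 -0.3252  0.024 ]
(291, 276) [ 0.5184 -0.3775  0.024 ]
(354, 274) [ 0.6044 -0.3598  0.024 ]
(282, 37) [ 0.4665 -0.0808  0.024 ]
(359, 36) [ 0.5521 -0.0655  0.024 ]
[ 0.5229 -0.1114  0.024 ]
[ 0.5353 -0.1823  0.024 ]
[ 0.5477 -0.2533  0.024 ]
[ 0.5601 -0.3242  0.024 ]
-52 -150 [ 0.5161 -0.3745  0.024 ]
38 -150 [ 0.6047 -0.359   0.024 ]
-52 150 [ 0.4645 -0.079   0.024 ]
38 150 [ 0.5531 -0.0635  0.024 ]
```

The two cameras agree on the test pockets to about 1 mm. Next is the yellow candle.

```bash
python3 go.py c -108 180
```

```text
t 2.82 pos [ 0.5364 -0.2266  0.2591] gap 0.996 F [-0.9 -0.5  0.6]
want [0.4822 0.085  0.18  ] tool mm [316.2  -2.2  79.2] rotvec deg [-0.06 -0.01  1.67]
target-frame mm [316.  -11.5  79.1] q1,q6 [-0.59 -0.76]
```

Request:
send_rows(
  motion=[
    {"gripper": 85,"travel": [13,-1,3],"rotation": [0,0,1.7]},
    {"gripper": 85,"travel": [30,-1,7],"rotation": [0,0,0]},
    {"gripper": 85,"travel": [33,-1,8],"rotation": [0,0,0]},
    {"gripper": 85,"travel": [33,-1,8],"rotation": [0,0,0]},
    {"gripper": 85,"travel": [33,-1,8],"rotation": [0,0,0]},
    {"gripper": 85,"travel": [33,-1,8],"rotation": [0,0,0]},
    {"gripper": 85,"travel": [33,-1,8],"rotation": [0,0,0]},
    {"gripper": 85,"travel": [33,-1,8],"rotation": [0,0,0]},
    {"gripper": 85,"travel": [30,-1,8],"rotation": [0,0,0]},
    {"gripper": 85,"travel": [30,-1,8],"rotation": [0,0,0]},
    {"gripper": 85,"travel": [15,-1,5],"rotation": [0,0,0]},
    {"gripper": 85,"travel": [0,0,0],"rotation": [0,0,0]},
  ],
)

```text
t: 3.82
tcp_pos: [0.4806, 0.0866, 0.1794]
tool_rot: [0.657, 0.754, -0.001, -0.002]
force: [-0.0, 0.2, -0.2]
finger_gap: 0.995
```

```bash
python3 go.py c -108 55
python3 - <<'E'
from h import *
c=manip.calibration("wrist"); np.save("w2.npy",c,allow_pickle=True)
cv2.imwrite("pics/w2.png",cv2.cvtColor(manip.snapshot("wrist"),cv2.COLOR_RGB2BGR))
E
```

```text
t 3.82 pos [0.4806 0.0866 0.1794] gap 0.995 F [-0.   0.2 -0.2]
want [0.4822 0.085  0.055 ] tool mm [ -1.9   1.8 124.4] rotvec deg [-0.21 -0.07  0.09]
target-frame mm [ -1.7   1.3 124.4] q1,q6 [-0.05 -0.19]
```

View pics/w2.png

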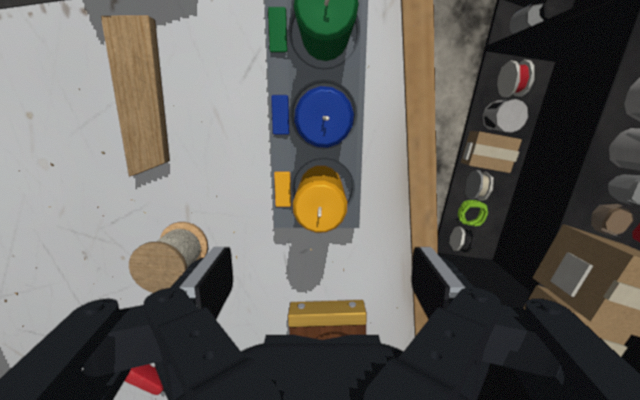

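The wrist view shows the yellow top at about (320,205), the blue top at (324,116), the yellow and blue chips at (282,189) and (280,115), and the spool at (170,250).

Run:
```python
from h import *
from go import want
c=np.load("w2.npy",allow_pickle=True).item()
for n,p,z in [('y',(320,205.5),.097),('b',(324,116),.097),('ychip',(282,189),.028),('bchip',(280,115),.028),('gchip',(277.5,29.5),.028),('spool top',(157,267),.05)]: print(n,ray("",p,z,c).round(4))
for y in (-108,-36): print(want('c',y,24)[0].round(4))
for y in (-108,-36,36): print('chip',want('c',y,24,-41)[0].round(4))
```

```text
y [0.479  0.0877 0.097 ]
b [0.4727 0.1546 0.097 ]
ychip [0.441  0.0793 0.028 ]
bchip [0.4318 0.15   0.028 ]
gchip [0.4224 0.2214 0.028 ]
spool top [ 0.3279 -0.0121  0.05  ]
[0.4822 0.085  0.024 ]
[0.4724 0.1563 0.024 ]
chip [0.4415 0.0794 0.024 ]
chip [0.4318 0.1508 0.024 ]
chip [0.422  0.2221 0.024 ]
```

The candle is directly below the tool, so I'll descend, grip and lift.

Request:
send_rows(
  motion=[
    {"gripper": 85,"travel": [0,0,12],"rotation": [0,0,0]},
    {"gripper": 85,"travel": [0,0,20],"rotation": [0,0,0]},
    {"gripper": 85,"travel": [0,0,25],"rotation": [0,0,0]},
    {"gripper": 85,"travel": [0,0,25],"rotation": [0,0,0]},
    {"gripper": 85,"travel": [0,0,22],"rotation": [0,0,0]},
    {"gripper": 85,"travel": [0,0,14],"rotation": [0,0,0]},
    {"gripper": 85,"travel": [0,0,6],"rotation": [0,0,0]},
    {"gripper": 85,"travel": [0,0,0],"rotation": [0,0,0]},
  ],
)

```text
t: 4.53
tcp_pos: [0.4831, 0.0834, 0.0555]
tool_rot: [0.658, 0.753, -0.001, -0.001]
force: [-0.7, -0.7, 0.2]
finger_gap: 0.994
```

Request:
send_rows(
  motion=[
    {"gripper": 60,"travel": [0,0,0],"rotation": [0,0,0]},
    {"gripper": 50,"travel": [0,0,0],"rotation": [0,0,0]},
    {"gripper": 46,"travel": [0,0,0],"rotation": [0,0,0]},
    {"gripper": 40,"travel": [0,0,0],"rotation": [0,0,0]},
    {"gripper": 30,"travel": [0,0,0],"rotation": [0,0,0]},
    {"gripper": 30,"travel": [0,0,0],"rotation": [0,0,0]},
    {"gripper": 30,"travel": [0,0,0],"rotation": [0,0,0]},
    {"gripper": 30,"travel": [0,0,0],"rotation": [0,0,0]},
  ],
  newtons=35,
)

```text
t: 5.2
tcp_pos: [0.4833, 0.0851, 0.0574]
tool_rot: [0.657, 0.754, 0.0, 0.001]
force: [-1.0, -0.6, 6.6]
finger_gap: 0.515
```

```bash
python3 go.py c -108 55
```

```text
t 5.2 pos [0.4833 0.0851 0.0574] gap 0.515 F [-1.  -0.6  6.6]
want [0.4822 0.085  0.055 ] tool mm [ 0.1 -1.2  2.4] rotvec deg [0.07 0.03 0.04]
target-frame mm [ 0.1 -1.2  2.4] q1,q6 [-0.05 -0.19]
```

Gripped: the opening is 44 mm. Now lift.

Request:
send_rows(
  motion=[
    {"gripper": 30,"travel": [0,0,-6],"rotation": [0,0,0]},
    {"gripper": 30,"travel": [0,0,-12],"rotation": [0,0,0]},
    {"gripper": 30,"travel": [0,0,-20],"rotation": [0,0,0]},
    {"gripper": 30,"travel": [0,0,-24],"rotation": [0,0,0]},
    {"gripper": 30,"travel": [0,0,-24],"rotation": [0,0,0]},
    {"gripper": 30,"travel": [0,0,-22],"rotation": [0,0,0]},
    {"gripper": 30,"travel": [0,0,-14],"rotation": [0,0,0]},
    {"gripper": 30,"travel": [0,0,-6],"rotation": [0,0,0]},
    {"gripper": 30,"travel": [0,0,0],"rotation": [0,0,0]},
  ],
)

```text
t: 5.95
tcp_pos: [0.484, 0.0852, 0.1859]
tool_rot: [0.657, 0.754, 0.001, 0.002]
force: [-0.5, -0.5, -1.1]
finger_gap: 0.511
```

```bash
python3 go.py t 108 185
```

```text
t 5.95 pos [0.484  0.0852 0.1859] gap 0.511 F [-0.5 -0.5 -1.1]
want [ 0.5229 -0.1114  0.185 ] tool mm [-200.1   11.8    1.1] rotvec deg [ 0.22  0.04 -2.07]
target-frame mm [-200.4    4.6    0.9] q1,q6 [-0.05 -0.19]
```

Request:
send_rows(
  motion=[
    {"gripper": 30,"travel": [-6,0,0],"rotation": [0,0,-1]},
    {"gripper": 30,"travel": [-14,1,0],"rotation": [0,0,-1.1]},
    {"gripper": 30,"travel": [-22,1,0],"rotation": [0,0,0]},
    {"gripper": 30,"travel": [-27,1,0],"rotation": [0,0,0]},
    {"gripper": 30,"travel": [-30,1,0],"rotation": [0,0,0]},
    {"gripper": 30,"travel": [-30,1,0],"rotation": [0,0,0]},
    {"gripper": 30,"travel": [-28,0,0],"rotation": [0,0,0]},
    {"gripper": 30,"travel": [-22,0,0],"rotation": [0,0,0]},
    {"gripper": 30,"travel": [-14,0,0],"rotation": [0,0,0]},
    {"gripper": 30,"travel": [-7,0,0],"rotation": [0,0,0]},
    {"gripper": 30,"travel": [0,0,0],"rotation": [0,0,0]},
    {"gripper": 30,"travel": [0,0,0],"rotation": [0,0,0]},
  ],
)

```text
t: 6.95
tcp_pos: [0.5212, -0.1103, 0.1837]
tool_rot: [0.643, 0.765, -0.0, -0.001]
force: [0.3, -0.5, -0.1]
finger_gap: 0.514
```

```bash
python3 go.py t 108 59
```

```text
t 6.95 pos [ 0.5212 -0.1103  0.1837] gap 0.514 F [ 0.3 -0.5 -0.1]
want [ 0.5229 -0.1114  0.059 ] tool mm [ -1.6   1.7 124.7] rotvec deg [-0.09 -0.1  -0.  ]
target-frame mm [ -1.4   1.5 124.7] q1,q6 [-0.42 -0.59]
```

Request:
send_rows(
  motion=[
    {"gripper": 30,"travel": [0,1,8],"rotation": [0,0,0]},
    {"gripper": 30,"travel": [-1,0,16],"rotation": [0,0,0]},
    {"gripper": 30,"travel": [0,0,22],"rotation": [0,0,0]},
    {"gripper": 30,"travel": [0,0,24],"rotation": [0,0,0]},
    {"gripper": 30,"travel": [0,0,22],"rotation": [0,0,0]},
    {"gripper": 30,"travel": [0,0,14],"rotation": [0,0,0]},
    {"gripper": 30,"travel": [0,0,9],"rotation": [0,0,0]},
    {"gripper": 30,"travel": [0,0,5],"rotation": [0,0,0]},
    {"gripper": 30,"travel": [0,0,3],"rotation": [0,0,0]},
    {"gripper": 30,"travel": [0,0,0],"rotation": [0,0,0]},
  ],
)

```text
t: 7.78
tcp_pos: [0.5232, -0.1116, 0.0612]
tool_rot: [0.643, 0.766, 0.0, -0.0]
force: [-1.0, 0.6, -1.3]
finger_gap: 0.513
```

```bash
python3 go.py t 108 58
```

```text
t 7.78 pos [ 0.5232 -0.1116  0.0612] gap 0.513 F [-1.   0.6 -1.3]
want [ 0.5229 -0.1114  0.058 ] tool mm [ 0.2 -0.2  3.2] rotvec deg [-0.   -0.    0.05]
target-frame mm [ 0.2 -0.2  3.2] q1,q6 [-0.42 -0.59]
```

Request:
send_rows(
  motion=[
    {"gripper": 30,"travel": [0,0,2],"rotation": [0,0,0]},
    {"gripper": 30,"travel": [0,0,2],"rotation": [0,0,0]},
    {"gripper": 30,"travel": [0,0,0],"rotation": [0,0,0]},
    {"gripper": 30,"travel": [0,0,0],"rotation": [0,0,0]},
  ],
)

```text
t: 8.12
tcp_pos: [0.5233, -0.1121, 0.0577]
tool_rot: [0.643, 0.765, 0.0, 0.0]
force: [-0.3, -0.1, -1.6]
finger_gap: 0.515
```

Request:
send_rows(
  motion=[
    {"gripper": 30,"travel": [0,0,1],"rotation": [0,0,0]},
    {"gripper": 46,"travel": [0,0,0],"rotation": [0,0,0]},
    {"gripper": 50,"travel": [0,0,0],"rotation": [0,0,0]},
    {"gripper": 55,"travel": [0,0,0],"rotation": [0,0,0]},
    {"gripper": 65,"travel": [0,0,0],"rotation": [0,0,0]},
    {"gripper": 85,"travel": [0,0,0],"rotation": [0,0,0]},
    {"gripper": 85,"travel": [0,0,0],"rotation": [0,0,0]},
    {"gripper": 85,"travel": [0,0,0],"rotation": [0,0,0]},
    {"gripper": 85,"travel": [0,0,0],"rotation": [0,0,0]},
  ],
)

```text
t: 8.87
tcp_pos: [0.5231, -0.112, 0.0562]
tool_rot: [0.643, 0.766, 0.0, -0.0]
force: [-0.2, -0.8, 0.9]
finger_gap: 0.992
```

Request:
send_rows(
  motion=[
    {"gripper": 85,"travel": [0,0,-10],"rotation": [0,0,0]},
    {"gripper": 85,"travel": [0,0,-20],"rotation": [0,0,0]},
    {"gripper": 85,"travel": [0,0,-25],"rotation": [0,0,0]},
    {"gripper": 85,"travel": [0,0,-25],"rotation": [0,0,0]},
    {"gripper": 85,"travel": [0,0,-25],"rotation": [0,0,0]},
    {"gripper": 85,"travel": [0,0,-15],"rotation": [0,0,0]},
    {"gripper": 85,"travel": [0,0,-5],"rotation": [0,0,0]},
  ],
)

```text
t: 9.45
tcp_pos: [0.5246, -0.1125, 0.1848]
tool_rot: [0.643, 0.766, 0.001, 0.003]
force: [0.2, 0.7, -0.5]
finger_gap: 0.993
```

```bash
python3 go.py c -36 180
python3 - <<'E'
from h import *
cv2.imwrite("pics/top1.png",cv2.cvtColor(manip.snapshot("top"),cv2.COLOR_RGB2BGR))
E
```

```text
t 9.45 pos [ 0.5246 -0.1125  0.1848] gap 0.993 F [ 0.2  0.7 -0.5]
want [0.4724 0.1563 0.18  ] tool mm [273.9  -5.2   3.8] rotvec deg [0.3  0.19 2.12]
target-frame mm [273.5 -15.3   4.8] q1,q6 [-0.42 -0.59]
```

View pics/top1.png

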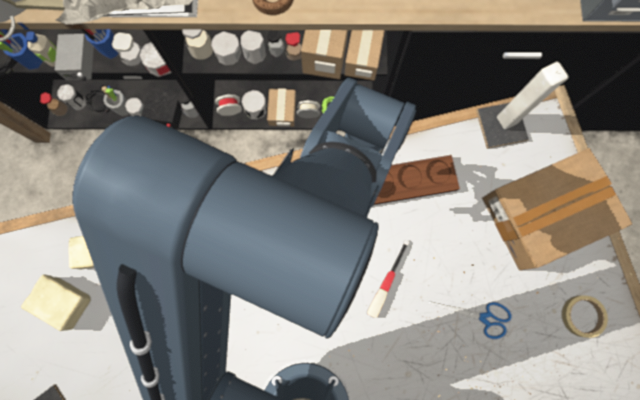

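The arm hides the brass half of the test rack, so I'll check it with the wrist camera later. The blue candle is next.

Request:
send_rows(
  motion=[
    {"gripper": 85,"travel": [10,-1,0],"rotation": [0,0,2.1]},
    {"gripper": 85,"travel": [22,-2,0],"rotation": [0,0,0]},
    {"gripper": 85,"travel": [30,-2,0],"rotation": [0,0,0]},
    {"gripper": 85,"travel": [33,-2,0],"rotation": [0,0,0]},
    {"gripper": 85,"travel": [33,-2,0],"rotation": [0,0,0]},
    {"gripper": 85,"travel": [33,-2,1],"rotation": [0,0,0]},
    {"gripper": 85,"travel": [33,-2,1],"rotation": [0,0,0]},
    {"gripper": 85,"travel": [30,-2,1],"rotation": [0,0,0]},
    {"gripper": 85,"travel": [25,0,1],"rotation": [0,0,0]},
    {"gripper": 85,"travel": [16,0,1],"rotation": [0,0,0]},
    {"gripper": 85,"travel": [8,0,0],"rotation": [0,0,0]},
    {"gripper": 85,"travel": [0,0,0],"rotation": [0,0,0]},
  ],
)

```text
t: 10.5
tcp_pos: [0.4697, 0.1576, 0.1755]
tool_rot: [0.656, 0.754, -0.001, -0.001]
force: [0.2, -0.8, -0.6]
finger_gap: 0.992
```

```bash
python3 go.py c -36 55 -1
```

```text
t 10.5 pos [0.4697 0.1576 0.1755] gap 0.992 F [ 0.2 -0.8 -0.6]
want [0.4714 0.1562 0.055 ] tool mm [ -1.6   1.7 120.5] rotvec deg [-0.12 -0.01  0.16]
target-frame mm [ -1.6   1.5 120.5] q1,q6 [ 0.1  -0.04]
```

Request:
send_rows(
  motion=[
    {"gripper": 85,"travel": [0,1,11],"rotation": [0,0,0]},
    {"gripper": 85,"travel": [-1,0,20],"rotation": [0,0,0]},
    {"gripper": 85,"travel": [0,0,25],"rotation": [0,0,0]},
    {"gripper": 85,"travel": [0,0,25],"rotation": [0,0,0]},
    {"gripper": 85,"travel": [0,0,20],"rotation": [0,0,0]},
    {"gripper": 85,"travel": [0,0,13],"rotation": [0,0,0]},
    {"gripper": 85,"travel": [0,0,6],"rotation": [0,0,0]},
    {"gripper": 85,"travel": [0,0,0],"rotation": [0,0,0]},
  ],
)

```text
t: 11.17
tcp_pos: [0.4712, 0.1543, 0.0549]
tool_rot: [0.658, 0.753, -0.001, -0.001]
force: [0.1, 0.0, 1.2]
finger_gap: 0.995
```

Request:
send_rows(
  motion=[
    {"gripper": 60,"travel": [0,0,0],"rotation": [0,0,0]},
    {"gripper": 50,"travel": [0,0,0],"rotation": [0,0,0]},
    {"gripper": 46,"travel": [0,0,0],"rotation": [0,0,0]},
    {"gripper": 40,"travel": [0,0,0],"rotation": [0,0,0]},
    {"gripper": 30,"travel": [0,0,0],"rotation": [0,0,0]},
    {"gripper": 30,"travel": [0,0,0],"rotation": [0,0,0]},
    {"gripper": 30,"travel": [0,0,0],"rotation": [0,0,0]},
    {"gripper": 30,"travel": [0,0,0],"rotation": [0,0,0]},
  ],
)

```text
t: 11.83
tcp_pos: [0.4725, 0.1555, 0.0574]
tool_rot: [0.657, 0.754, 0.001, 0.001]
force: [0.2, -1.5, 6.2]
finger_gap: 0.51
```

Request:
send_rows(
  motion=[
    {"gripper": 30,"travel": [0,0,-6],"rotation": [0,0,0]},
    {"gripper": 30,"travel": [0,0,-12],"rotation": [0,0,0]},
    {"gripper": 30,"travel": [0,0,-20],"rotation": [0,0,0]},
    {"gripper": 30,"travel": [0,0,-24],"rotation": [0,0,0]},
    {"gripper": 30,"travel": [0,0,-24],"rotation": [0,0,0]},
    {"gripper": 30,"travel": [0,0,-24],"rotation": [0,0,0]},
    {"gripper": 30,"travel": [0,0,-18],"rotation": [0,0,0]},
    {"gripper": 30,"travel": [0,0,-6],"rotation": [0,0,0]},
    {"gripper": 30,"travel": [0,0,0],"rotation": [0,0,0]},
  ],
)

```text
t: 12.58
tcp_pos: [0.4727, 0.1557, 0.192]
tool_rot: [0.657, 0.754, 0.001, 0.001]
force: [-0.0, 0.2, -0.7]
finger_gap: 0.509
```

```bash
python3 go.py t 36 190
```

```text
t 12.58 pos [0.4727 0.1557 0.192 ] gap 0.509 F [-0.   0.2 -0.7]
want [ 0.5353 -0.1823  0.19  ] tool mm [-343.4   16.     2.1] rotvec deg [ 0.23  0.01 -2.08]
target-frame mm [-343.8    3.5    2. ] q1,q6 [ 0.09 -0.04]
```

Request:
send_rows(
  motion=[
    {"gripper": 30,"travel": [-10,0,0],"rotation": [0,0,-1]},
    {"gripper": 30,"travel": [-22,0,0],"rotation": [0,0,-1.1]},
    {"gripper": 30,"travel": [-32,1,0],"rotation": [0,0,0]},
    {"gripper": 30,"travel": [-36,1,0],"rotation": [0,0,0]},
    {"gripper": 30,"travel": [-38,1,0],"rotation": [0,0,0]},
    {"gripper": 30,"travel": [-38,1,0],"rotation": [0,0,0]},
    {"gripper": 30,"travel": [-38,0,0],"rotation": [0,0,0]},
    {"gripper": 30,"travel": [-36,0,0],"rotation": [0,0,0]},
    {"gripper": 30,"travel": [-33,0,0],"rotation": [0,0,0]},
    {"gripper": 30,"travel": [-29,0,0],"rotation": [0,0,0]},
    {"gripper": 30,"travel": [-20,0,0],"rotation": [0,0,0]},
    {"gripper": 30,"travel": [-11,0,0],"rotation": [0,0,0]},
  ],
)

```text
t: 13.58
tcp_pos: [0.5337, -0.1843, 0.1885]
tool_rot: [0.644, 0.765, -0.0, -0.001]
force: [0.2, -0.1, -1.5]
finger_gap: 0.504
```

Request:
send_rows(
  motion=[
    {"gripper": 30,"travel": [0,0,0],"rotation": [0,0,0]},
    {"gripper": 30,"travel": [0,0,0],"rotation": [0,0,0]},
    {"gripper": 30,"travel": [0,0,0],"rotation": [0,0,0]},
  ],
)

```text
t: 13.83
tcp_pos: [0.5331, -0.18, 0.1895]
tool_rot: [0.643, 0.766, 0.0, -0.002]
force: [-0.1, 1.1, -1.0]
finger_gap: 0.506
```

```bash
python3 go.py t 36 58
python3 - <<'E'
from h import *
cv2.imwrite("pics/w3.png",cv2.cvtColor(manip.snapshot("wrist"),cv2.COLOR_RGB2BGR))
E
```

```text
t 13.83 pos [ 0.5331 -0.18    0.1895] gap 0.506 F [-0.1  1.1 -1. ]
want [ 0.5353 -0.1823  0.058 ] tool mm [ -3.    2.  131.5] rotvec deg [-0.11 -0.13  0.06]
target-frame mm [ -2.7   1.8 131.5] q1,q6 [-0.52 -0.7 ]
```

View pics/w3.png

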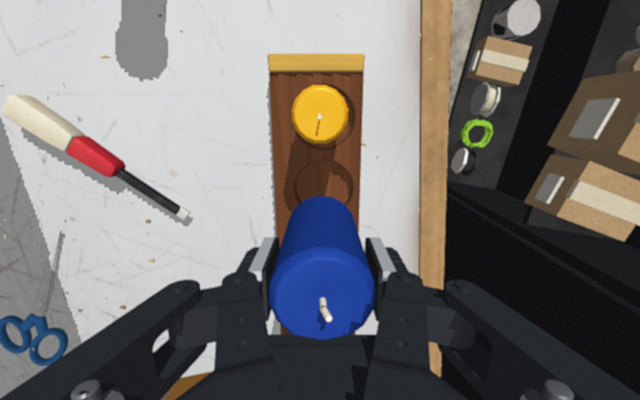

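Yellow at (320,113) stands upright in the pocket next to the brass. Blue is held upright at (323,290), and its target pocket is visible at (323,185).

Request:
send_rows(
  motion=[
    {"gripper": 30,"travel": [-1,1,8],"rotation": [0,0,0]},
    {"gripper": 30,"travel": [-1,1,16],"rotation": [0,0,0]},
    {"gripper": 30,"travel": [0,0,23],"rotation": [0,0,0]},
    {"gripper": 30,"travel": [0,0,25],"rotation": [0,0,0]},
    {"gripper": 30,"travel": [0,0,24],"rotation": [0,0,0]},
    {"gripper": 30,"travel": [0,0,15],"rotation": [0,0,0]},
    {"gripper": 30,"travel": [0,0,9],"rotation": [0,0,0]},
    {"gripper": 30,"travel": [0,0,5],"rotation": [0,0,0]},
    {"gripper": 30,"travel": [0,0,3],"rotation": [0,0,0]},
    {"gripper": 30,"travel": [0,0,1],"rotation": [0,0,0]},
    {"gripper": 30,"travel": [0,0,0],"rotation": [0,0,0]},
  ],
)

```text
t: 14.8
tcp_pos: [0.5369, -0.1835, 0.0619]
tool_rot: [0.643, 0.766, 0.0, 0.001]
force: [0.5, 0.3, -0.7]
finger_gap: 0.505
```

```bash
python3 go.py t 36 57
```

```text
t 14.8 pos [ 0.5369 -0.1835  0.0619] gap 0.505 F [ 0.5  0.3 -0.7]
want [ 0.5353 -0.1823  0.057 ] tool mm [ 1.5 -1.4  4.9] rotvec deg [0.06 0.05 0.03]
target-frame mm [ 1.5 -1.4  4.9] q1,q6 [-0.53 -0.7 ]
```

Request:
send_rows(
  motion=[
    {"gripper": 30,"travel": [1,-1,2],"rotation": [0,0,0]},
    {"gripper": 30,"travel": [0,0,2],"rotation": [0,0,0]},
    {"gripper": 30,"travel": [0,0,0],"rotation": [0,0,0]},
    {"gripper": 46,"travel": [0,0,0],"rotation": [0,0,0]},
    {"gripper": 50,"travel": [0,0,0],"rotation": [0,0,0]},
    {"gripper": 55,"travel": [0,0,0],"rotation": [0,0,0]},
    {"gripper": 65,"travel": [0,0,0],"rotation": [0,0,0]},
    {"gripper": 85,"travel": [0,0,0],"rotation": [0,0,0]},
    {"gripper": 85,"travel": [0,0,0],"rotation": [0,0,0]},
    {"gripper": 85,"travel": [0,0,0],"rotation": [0,0,0]},
    {"gripper": 85,"travel": [0,0,0],"rotation": [0,0,0]},
  ],
)

```text
t: 15.72
tcp_pos: [0.5353, -0.1826, 0.0573]
tool_rot: [0.643, 0.766, 0.0, 0.0]
force: [0.3, -0.0, 0.0]
finger_gap: 0.993
```

Request:
send_rows(
  motion=[
    {"gripper": 85,"travel": [0,0,-10],"rotation": [0,0,0]},
    {"gripper": 85,"travel": [0,0,-20],"rotation": [0,0,0]},
    {"gripper": 85,"travel": [0,0,-25],"rotation": [0,0,0]},
    {"gripper": 85,"travel": [0,0,-25],"rotation": [0,0,0]},
    {"gripper": 85,"travel": [0,0,-25],"rotation": [0,0,0]},
    {"gripper": 85,"travel": [0,0,-15],"rotation": [0,0,0]},
    {"gripper": 85,"travel": [0,0,-5],"rotation": [0,0,0]},
  ],
)

```text
t: 16.3
tcp_pos: [0.5368, -0.1834, 0.186]
tool_rot: [0.643, 0.766, 0.001, 0.003]
force: [0.1, -1.0, 0.4]
finger_gap: 0.996
```

```bash
python3 go.py c 36 180 -1
```

```text
t 16.3 pos [ 0.5368 -0.1834  0.186 ] gap 0.996 F [ 0.1 -1.   0.4]
want [0.4616 0.2275 0.18  ] tool mm [417.8  -3.3   4.3] rotvec deg [0.29 0.23 2.12]
target-frame mm [417.4 -18.7   6. ] q1,q6 [-0.53 -0.7 ]
```

Request:
send_rows(
  motion=[
    {"gripper": 85,"travel": [12,0,0],"rotation": [0,0,2.1]},
    {"gripper": 85,"travel": [25,-2,0],"rotation": [0,0,0]},
    {"gripper": 85,"travel": [36,-2,0],"rotation": [0,0,0]},
    {"gripper": 85,"travel": [38,-2,0],"rotation": [0,0,0]},
    {"gripper": 85,"travel": [38,-2,0],"rotation": [0,0,0]},
    {"gripper": 85,"travel": [38,-2,0],"rotation": [0,0,0]},
    {"gripper": 85,"travel": [38,-2,1],"rotation": [0,0,0]},
    {"gripper": 85,"travel": [38,-2,1],"rotation": [0,0,0]},
    {"gripper": 85,"travel": [38,-2,1],"rotation": [0,0,0]},
    {"gripper": 85,"travel": [36,-2,1],"rotation": [0,0,0]},
    {"gripper": 85,"travel": [28,-1,1],"rotation": [0,0,0]},
    {"gripper": 85,"travel": [20,0,1],"rotation": [0,0,0]},
  ],
)

```text
t: 17.3
tcp_pos: [0.4619, 0.1985, 0.1759]
tool_rot: [0.657, 0.754, -0.001, -0.001]
force: [0.6, -0.8, 0.9]
finger_gap: 0.994
```

Request:
send_rows(
  motion=[
    {"gripper": 85,"travel": [20,0,0],"rotation": [0,0,0]},
    {"gripper": 85,"travel": [12,0,0],"rotation": [0,0,0]},
    {"gripper": 85,"travel": [0,0,0],"rotation": [0,0,0]},
    {"gripper": 85,"travel": [0,0,0],"rotation": [0,0,0]},
    {"gripper": 85,"travel": [0,0,0],"rotation": [0,0,0]},
  ],
)

```text
t: 17.72
tcp_pos: [0.4593, 0.227, 0.1761]
tool_rot: [0.657, 0.753, -0.0, 0.0]
force: [0.0, -0.3, -0.2]
finger_gap: 0.993
```

```bash
python3 go.py c 36 55 -1
```

```text
t 17.72 pos [0.4593 0.227  0.1761] gap 0.993 F [ 0.  -0.3 -0.2]
want [0.4616 0.2275 0.055 ] tool mm [  0.3   2.4 121.1] rotvec deg [-0.03  0.03 -0.02]
target-frame mm [  0.3   2.3 121.1] q1,q6 [0.24 0.11]
```

Request:
send_rows(
  motion=[
    {"gripper": 85,"travel": [0,1,11],"rotation": [0,0,0]},
    {"gripper": 85,"travel": [0,1,20],"rotation": [0,0,0]},
    {"gripper": 85,"travel": [0,0,25],"rotation": [0,0,0]},
    {"gripper": 85,"travel": [0,0,25],"rotation": [0,0,0]},
    {"gripper": 85,"travel": [0,0,20],"rotation": [0,0,0]},
    {"gripper": 85,"travel": [0,0,13],"rotation": [0,0,0]},
    {"gripper": 85,"travel": [0,0,6],"rotation": [0,0,0]},
    {"gripper": 85,"travel": [0,0,0],"rotation": [0,0,0]},
  ],
)

```text
t: 18.38
tcp_pos: [0.4609, 0.2268, 0.0551]
tool_rot: [0.658, 0.753, -0.001, -0.001]
force: [1.2, 0.1, 0.3]
finger_gap: 0.992
```

Request:
send_rows(
  motion=[
    {"gripper": 60,"travel": [0,0,0],"rotation": [0,0,0]},
    {"gripper": 50,"travel": [0,0,0],"rotation": [0,0,0]},
    {"gripper": 46,"travel": [0,0,0],"rotation": [0,0,0]},
    {"gripper": 40,"travel": [0,0,0],"rotation": [0,0,0]},
    {"gripper": 30,"travel": [0,0,0],"rotation": [0,0,0]},
    {"gripper": 30,"travel": [0,0,0],"rotation": [0,0,0]},
    {"gripper": 30,"travel": [0,0,0],"rotation": [0,0,0]},
    {"gripper": 30,"travel": [0,0,0],"rotation": [0,0,0]},
  ],
)

```text
t: 19.05
tcp_pos: [0.4622, 0.2283, 0.0575]
tool_rot: [0.657, 0.754, 0.001, 0.001]
force: [-0.2, 0.2, 7.4]
finger_gap: 0.506
```

Request:
send_rows(
  motion=[
    {"gripper": 30,"travel": [0,0,-6],"rotation": [0,0,0]},
    {"gripper": 30,"travel": [0,0,-12],"rotation": [0,0,0]},
    {"gripper": 30,"travel": [0,0,-20],"rotation": [0,0,0]},
    {"gripper": 30,"travel": [0,0,-24],"rotation": [0,0,0]},
    {"gripper": 30,"travel": [0,0,-24],"rotation": [0,0,0]},
    {"gripper": 30,"travel": [0,0,-24],"rotation": [0,0,0]},
    {"gripper": 30,"travel": [0,0,-18],"rotation": [0,0,0]},
    {"gripper": 30,"travel": [0,0,-6],"rotation": [0,0,0]},
    {"gripper": 30,"travel": [0,0,0],"rotation": [0,0,0]},
  ],
)

```text
t: 19.8
tcp_pos: [0.462, 0.2285, 0.192]
tool_rot: [0.657, 0.754, 0.002, 0.001]
force: [0.4, -0.4, -0.9]
finger_gap: 0.503
```

```bash
python3 go.py t -36 190
```

```text
t 19.8 pos [0.462  0.2285 0.192 ] gap 0.503 F [ 0.4 -0.4 -0.9]
want [ 0.5477 -0.2533  0.19  ] tool mm [-488.9   19.3    1.8] rotvec deg [ 0.22 -0.02 -2.07]
target-frame mm [-489.3    1.6    2. ] q1,q6 [0.24 0.11]
```

Request:
send_rows(
  motion=[
    {"gripper": 30,"travel": [-10,0,0],"rotation": [0,0,-1]},
    {"gripper": 30,"travel": [-22,0,0],"rotation": [0,0,-1.1]},
    {"gripper": 30,"travel": [-32,1,0],"rotation": [0,0,0]},
    {"gripper": 30,"travel": [-38,1,0],"rotation": [0,0,0]},
    {"gripper": 30,"travel": [-38,0,0],"rotation": [0,0,0]},
    {"gripper": 30,"travel": [-38,0,0],"rotation": [0,0,0]},
    {"gripper": 30,"travel": [-38,0,0],"rotation": [0,0,0]},
    {"gripper": 30,"travel": [-38,0,0],"rotation": [0,0,0]},
    {"gripper": 30,"travel": [-38,0,0],"rotation": [0,0,0]},
    {"gripper": 30,"travel": [-38,0,0],"rotation": [0,0,0]},
    {"gripper": 30,"travel": [-38,0,0],"rotation": [0,0,0]},
    {"gripper": 30,"travel": [-38,0,0],"rotation": [0,0,0]},
  ],
)

```text
t: 20.8
tcp_pos: [0.5312, -0.1729, 0.1884]
tool_rot: [0.644, 0.765, -0.0, -0.002]
force: [1.4, 0.8, -1.4]
finger_gap: 0.509
```

Request:
send_rows(
  motion=[
    {"gripper": 30,"travel": [-34,0,0],"rotation": [0,0,0]},
    {"gripper": 30,"travel": [-26,0,0],"rotation": [0,0,0]},
    {"gripper": 30,"travel": [-16,0,0],"rotation": [0,0,0]},
    {"gripper": 30,"travel": [-7,0,0],"rotation": [0,0,0]},
    {"gripper": 30,"travel": [0,0,0],"rotation": [0,0,0]},
    {"gripper": 30,"travel": [0,0,0],"rotation": [0,0,0]},
    {"gripper": 30,"travel": [0,0,0],"rotation": [0,0,0]},
  ],
)

```text
t: 21.38
tcp_pos: [0.546, -0.2512, 0.1898]
tool_rot: [0.643, 0.766, 0.0, -0.001]
force: [-0.1, 0.3, -0.8]
finger_gap: 0.508
```

```bash
python3 go.py t -36 58
python3 - <<'E'
from h import *
cv2.imwrite("pics/w4.png",cv2.cvtColor(manip.snapshot("wrist"),cv2.COLOR_RGB2BGR))
E
```

```text
t 21.38 pos [ 0.546  -0.2512  0.1898] gap 0.508 F [-0.1  0.3 -0.8]
want [ 0.5477 -0.2533  0.058 ] tool mm [ -2.6   1.5 131.8] rotvec deg [-0.08 -0.12  0.1 ]
target-frame mm [ -2.4   1.3 131.8] q1,q6 [-0.62 -0.79]
```

View pics/w4.png

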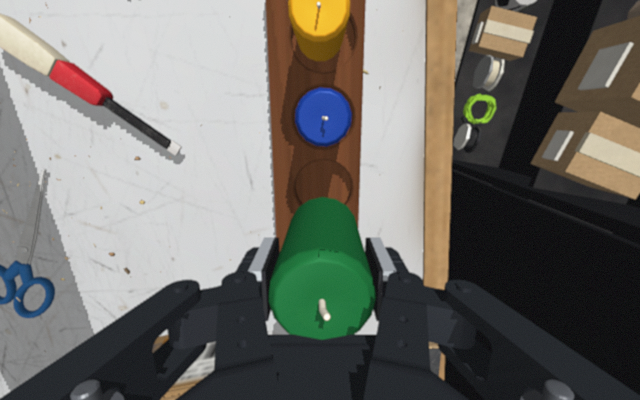

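Yellow (320,25) and blue (323,117) stand upright, and green is held over the third pocket at (323,185).

Request:
send_rows(
  motion=[
    {"gripper": 30,"travel": [-1,0,8],"rotation": [0,0,0]},
    {"gripper": 30,"travel": [0,0,16],"rotation": [0,0,0]},
    {"gripper": 30,"travel": [0,0,23],"rotation": [0,0,0]},
    {"gripper": 30,"travel": [0,0,25],"rotation": [0,0,0]},
    {"gripper": 30,"travel": [0,0,24],"rotation": [0,0,0]},
    {"gripper": 30,"travel": [0,0,15],"rotation": [0,0,0]},
    {"gripper": 30,"travel": [0,0,9],"rotation": [0,0,0]},
    {"gripper": 30,"travel": [0,0,5],"rotation": [0,0,0]},
    {"gripper": 30,"travel": [0,0,3],"rotation": [0,0,0]},
    {"gripper": 30,"travel": [0,0,1],"rotation": [0,0,0]},
    {"gripper": 30,"travel": [0,0,0],"rotation": [0,0,0]},
  ],
)

```text
t: 22.35
tcp_pos: [0.5474, -0.2545, 0.062]
tool_rot: [0.643, 0.766, 0.0, 0.001]
force: [-1.3, -0.3, -1.5]
finger_gap: 0.508
```

```bash
python3 go.py t -36 57
```

```text
t 22.35 pos [ 0.5474 -0.2545  0.062 ] gap 0.508 F [-1.3 -0.3 -1.5]
want [ 0.5477 -0.2533  0.057 ] tool mm [1.2 0.5 5. ] rotvec deg [0.06 0.06 0.02]
target-frame mm [1.2 0.5 5. ] q1,q6 [-0.62 -0.79]
```

Request:
send_rows(
  motion=[
    {"gripper": 30,"travel": [1,0,2],"rotation": [0,0,0]},
    {"gripper": 30,"travel": [0,0,2],"rotation": [0,0,0]},
    {"gripper": 30,"travel": [0,0,0],"rotation": [0,0,0]},
    {"gripper": 46,"travel": [0,0,0],"rotation": [0,0,0]},
    {"gripper": 50,"travel": [0,0,0],"rotation": [0,0,0]},
    {"gripper": 55,"travel": [0,0,0],"rotation": [0,0,0]},
    {"gripper": 65,"travel": [0,0,0],"rotation": [0,0,0]},
    {"gripper": 85,"travel": [0,0,0],"rotation": [0,0,0]},
    {"gripper": 85,"travel": [0,0,0],"rotation": [0,0,0]},
    {"gripper": 85,"travel": [0,0,0],"rotation": [0,0,0]},
    {"gripper": 85,"travel": [0,0,0],"rotation": [0,0,0]},
  ],
)

```text
t: 23.27
tcp_pos: [0.5467, -0.2534, 0.0573]
tool_rot: [0.643, 0.766, -0.0, 0.0]
force: [0.8, -0.5, -0.2]
finger_gap: 0.991
```

Request:
send_rows(
  motion=[
    {"gripper": 85,"travel": [0,0,-10],"rotation": [0,0,0]},
    {"gripper": 85,"travel": [0,0,-20],"rotation": [0,0,0]},
    {"gripper": 85,"travel": [0,0,-25],"rotation": [0,0,0]},
    {"gripper": 85,"travel": [0,0,-25],"rotation": [0,0,0]},
    {"gripper": 85,"travel": [0,0,-25],"rotation": [0,0,0]},
    {"gripper": 85,"travel": [0,0,-15],"rotation": [0,0,0]},
    {"gripper": 85,"travel": [0,0,-5],"rotation": [0,0,0]},
  ],
)

```text
t: 23.85
tcp_pos: [0.5482, -0.2544, 0.1863]
tool_rot: [0.643, 0.766, 0.0, 0.003]
force: [-0.2, -0.9, 0.4]
finger_gap: 0.992
```

```bash
python3 go.py c 108 180
```

```text
t 23.85 pos [ 0.5482 -0.2544  0.1863] gap 0.992 F [-0.2 -0.9  0.4]
want [0.4528 0.299  0.18  ] tool mm [561.6   1.3   3.6] rotvec deg [0.28 0.27 2.12]
target-frame mm [561.2 -19.4   6.3] q1,q6 [-0.62 -0.79]
```

Request:
send_rows(
  motion=[
    {"gripper": 85,"travel": [12,0,0],"rotation": [0,0,2.1]},
    {"gripper": 85,"travel": [25,-2,0],"rotation": [0,0,0]},
    {"gripper": 85,"travel": [36,-2,0],"rotation": [0,0,0]},
    {"gripper": 85,"travel": [38,-2,0],"rotation": [0,0,0]},
    {"gripper": 85,"travel": [38,-2,0],"rotation": [0,0,0]},
    {"gripper": 85,"travel": [38,-2,0],"rotation": [0,0,0]},
    {"gripper": 85,"travel": [38,-2,0],"rotation": [0,0,0]},
    {"gripper": 85,"travel": [38,-2,0],"rotation": [0,0,0]},
    {"gripper": 85,"travel": [38,-2,0],"rotation": [0,0,0]},
    {"gripper": 85,"travel": [38,-2,0],"rotation": [0,0,0]},
    {"gripper": 85,"travel": [38,-1,1],"rotation": [0,0,0]},
    {"gripper": 85,"travel": [38,0,1],"rotation": [0,0,0]},
  ],
)

```text
t: 24.85
tcp_pos: [0.4696, 0.1568, 0.1801]
tool_rot: [0.657, 0.754, -0.0, -0.0]
force: [0.1, 0.4, -0.7]
finger_gap: 0.996
```

Request:
send_rows(
  motion=[
    {"gripper": 85,"travel": [38,0,1],"rotation": [0,0,0]},
    {"gripper": 85,"travel": [36,0,1],"rotation": [0,0,0]},
    {"gripper": 85,"travel": [32,0,1],"rotation": [0,0,0]},
    {"gripper": 85,"travel": [24,0,0],"rotation": [0,0,0]},
    {"gripper": 85,"travel": [12,0,0],"rotation": [0,0,0]},
    {"gripper": 85,"travel": [4,0,0],"rotation": [0,0,0]},
    {"gripper": 85,"travel": [0,0,0],"rotation": [0,0,0]},
    {"gripper": 85,"travel": [0,0,0],"rotation": [0,0,0]},
    {"gripper": 85,"travel": [0,0,0],"rotation": [0,0,0]},
  ],
)

```text
t: 25.6
tcp_pos: [0.4514, 0.2983, 0.1772]
tool_rot: [0.658, 0.753, -0.0, 0.0]
force: [0.6, -0.3, 0.1]
finger_gap: 0.996
```

```bash
python3 go.py c 108 55
```

```text
t 25.6 pos [0.4514 0.2983 0.1772] gap 0.996 F [ 0.6 -0.3  0.1]
want [0.4528 0.299  0.055 ] tool mm [  0.5   1.6 122.2] rotvec deg [-0.04  0.03 -0.09]
target-frame mm [  0.5   1.5 122.2] q1,q6 [0.38 0.24]
```

Request:
send_rows(
  motion=[
    {"gripper": 85,"travel": [0,1,11],"rotation": [0,0,0]},
    {"gripper": 85,"travel": [0,0,20],"rotation": [0,0,0]},
    {"gripper": 85,"travel": [0,0,25],"rotation": [0,0,0]},
    {"gripper": 85,"travel": [0,0,25],"rotation": [0,0,0]},
    {"gripper": 85,"travel": [0,0,21],"rotation": [0,0,0]},
    {"gripper": 85,"travel": [0,0,14],"rotation": [0,0,0]},
    {"gripper": 85,"travel": [0,0,6],"rotation": [0,0,0]},
    {"gripper": 85,"travel": [0,0,0],"rotation": [0,0,0]},
  ],
)

```text
t: 26.27
tcp_pos: [0.4513, 0.2986, 0.0534]
tool_rot: [0.658, 0.753, -0.002, -0.001]
force: [-0.5, -0.5, -0.4]
finger_gap: 0.996
```

Request:
send_rows(
  motion=[
    {"gripper": 60,"travel": [0,0,0],"rotation": [0,0,0]},
    {"gripper": 50,"travel": [0,0,0],"rotation": [0,0,0]},
    {"gripper": 46,"travel": [0,0,0],"rotation": [0,0,0]},
    {"gripper": 40,"travel": [0,0,0],"rotation": [0,0,0]},
    {"gripper": 30,"travel": [0,0,0],"rotation": [0,0,0]},
    {"gripper": 30,"travel": [0,0,0],"rotation": [0,0,0]},
    {"gripper": 30,"travel": [0,0,0],"rotation": [0,0,0]},
    {"gripper": 30,"travel": [0,0,0],"rotation": [0,0,0]},
  ],
)

```text
t: 26.93
tcp_pos: [0.453, 0.3002, 0.0565]
tool_rot: [0.657, 0.754, 0.001, 0.001]
force: [-0.8, -0.3, 6.8]
finger_gap: 0.507
```

Request:
send_rows(
  motion=[
    {"gripper": 30,"travel": [0,0,-6],"rotation": [0,0,0]},
    {"gripper": 30,"travel": [0,0,-12],"rotation": [0,0,0]},
    {"gripper": 30,"travel": [0,0,-20],"rotation": [0,0,0]},
    {"gripper": 30,"travel": [0,0,-24],"rotation": [0,0,0]},
    {"gripper": 30,"travel": [0,0,-24],"rotation": [0,0,0]},
    {"gripper": 30,"travel": [0,0,-24],"rotation": [0,0,0]},
    {"gripper": 30,"travel": [0,0,-18],"rotation": [0,0,0]},
    {"gripper": 30,"travel": [0,0,-6],"rotation": [0,0,0]},
    {"gripper": 30,"travel": [0,0,0],"rotation": [0,0,0]},
  ],
)

```text
t: 27.68
tcp_pos: [0.4528, 0.3003, 0.1909]
tool_rot: [0.657, 0.754, 0.002, 0.001]
force: [-0.1, 0.1, -1.1]
finger_gap: 0.51
```

```bash
python3 go.py t -108 190
```

```text
t 27.68 pos [0.4528 0.3003 0.1909] gap 0.51 F [-0.1  0.1 -1.1]
want [ 0.5601 -0.3242  0.19  ] tool mm [-6.333e+02  2.130e+01  4.000e-01] rotvec deg [ 0.2  -0.05 -2.08]
target-frame mm [-633.7   -1.7    0.9] q1,q6 [0.38 0.24]
```

Request:
send_rows(
  motion=[
    {"gripper": 30,"travel": [-10,0,0],"rotation": [0,0,-1]},
    {"gripper": 30,"travel": [-22,0,0],"rotation": [0,0,-1.1]},
    {"gripper": 30,"travel": [-32,0,0],"rotation": [0,0,0]},
    {"gripper": 30,"travel": [-38,0,0],"rotation": [0,0,0]},
    {"gripper": 30,"travel": [-38,0,0],"rotation": [0,0,0]},
    {"gripper": 30,"travel": [-38,0,0],"rotation": [0,0,0]},
    {"gripper": 30,"travel": [-38,0,0],"rotation": [0,0,0]},
    {"gripper": 30,"travel": [-38,0,0],"rotation": [0,0,0]},
    {"gripper": 30,"travel": [-38,0,0],"rotation": [0,0,0]},
    {"gripper": 30,"travel": [-38,0,0],"rotation": [0,0,0]},
    {"gripper": 30,"travel": [-38,0,0],"rotation": [0,0,0]},
    {"gripper": 30,"travel": [-38,0,0],"rotation": [0,0,0]},
  ],
)

```text
t: 28.68
tcp_pos: [0.52, -0.1016, 0.1875]
tool_rot: [0.644, 0.765, -0.0, -0.002]
force: [1.1, 1.3, -2.0]
finger_gap: 0.505
```

Request:
send_rows(
  motion=[
    {"gripper": 30,"travel": [-38,0,0],"rotation": [0,0,0]},
    {"gripper": 30,"travel": [-38,0,0],"rotation": [0,0,0]},
    {"gripper": 30,"travel": [-38,0,0],"rotation": [0,0,0]},
    {"gripper": 30,"travel": [-38,0,0],"rotation": [0,0,0]},
    {"gripper": 30,"travel": [-34,0,0],"rotation": [0,0,0]},
    {"gripper": 30,"travel": [-24,0,0],"rotation": [0,0,0]},
    {"gripper": 30,"travel": [-13,0,0],"rotation": [0,0,0]},
    {"gripper": 30,"travel": [-5,0,0],"rotation": [0,0,0]},
    {"gripper": 30,"travel": [0,0,0],"rotation": [0,0,0]},
    {"gripper": 30,"travel": [0,0,0],"rotation": [0,0,0]},
    {"gripper": 30,"travel": [0,0,0],"rotation": [0,0,0]},
  ],
)

```text
t: 29.6
tcp_pos: [0.56, -0.3225, 0.1888]
tool_rot: [0.643, 0.766, 0.0, -0.001]
force: [0.7, -0.1, -0.9]
finger_gap: 0.504
```

```bash
python3 go.py t -108 58
```

```text
t 29.6 pos [ 0.56   -0.3225  0.1888] gap 0.504 F [ 0.7 -0.1 -0.9]
want [ 0.5601 -0.3242  0.058 ] tool mm [-2.000e+00 -1.000e-01  1.308e+02] rotvec deg [-0.07 -0.12  0.1 ]
target-frame mm [ -1.7  -0.2 130.8] q1,q6 [-0.7  -0.87]
```

Request:
send_rows(
  motion=[
    {"gripper": 30,"travel": [-1,0,8],"rotation": [0,0,0]},
    {"gripper": 30,"travel": [0,0,16],"rotation": [0,0,0]},
    {"gripper": 30,"travel": [0,0,23],"rotation": [0,0,0]},
    {"gripper": 30,"travel": [0,0,25],"rotation": [0,0,0]},
    {"gripper": 30,"travel": [0,0,24],"rotation": [0,0,0]},
    {"gripper": 30,"travel": [0,0,15],"rotation": [0,0,0]},
    {"gripper": 30,"travel": [0,0,9],"rotation": [0,0,0]},
    {"gripper": 30,"travel": [0,0,5],"rotation": [0,0,0]},
    {"gripper": 30,"travel": [0,0,2],"rotation": [0,0,0]},
    {"gripper": 30,"travel": [0,0,1],"rotation": [0,0,0]},
    {"gripper": 30,"travel": [0,0,0],"rotation": [0,0,0]},
  ],
)

```text
t: 30.52
tcp_pos: [0.5613, -0.326, 0.0622]
tool_rot: [0.643, 0.766, 0.0, 0.001]
force: [-0.3, 0.5, -0.7]
finger_gap: 0.503
```

```bash
python3 go.py t -108 57
```

```text
t 30.52 pos [ 0.5613 -0.326   0.0622] gap 0.503 F [-0.3  0.5 -0.7]
want [ 0.5601 -0.3242  0.057 ] tool mm [ 2.  -0.9  5.2] rotvec deg [0.07 0.08 0.02]
target-frame mm [ 2.  -0.9  5.2] q1,q6 [-0.7  -0.87]
```

Request:
send_rows(
  motion=[
    {"gripper": 30,"travel": [1,0,2],"rotation": [0,0,0]},
    {"gripper": 30,"travel": [0,0,2],"rotation": [0,0,0]},
    {"gripper": 30,"travel": [0,0,1],"rotation": [0,0,0]},
    {"gripper": 46,"travel": [0,0,0],"rotation": [0,0,0]},
    {"gripper": 50,"travel": [0,0,0],"rotation": [0,0,0]},
    {"gripper": 55,"travel": [0,0,0],"rotation": [0,0,0]},
    {"gripper": 65,"travel": [0,0,0],"rotation": [0,0,0]},
    {"gripper": 85,"travel": [0,0,0],"rotation": [0,0,0]},
    {"gripper": 85,"travel": [0,0,0],"rotation": [0,0,0]},
    {"gripper": 85,"travel": [0,0,0],"rotation": [0,0,0]},
    {"gripper": 85,"travel": [0,0,0],"rotation": [0,0,0]},
  ],
)

```text
t: 31.43
tcp_pos: [0.5605, -0.3248, 0.0563]
tool_rot: [0.643, 0.766, -0.0, 0.0]
force: [-0.1, -0.0, 0.2]
finger_gap: 0.995
```

Request:
send_rows(
  motion=[
    {"gripper": 85,"travel": [0,0,-10],"rotation": [0,0,0]},
    {"gripper": 85,"travel": [0,0,-20],"rotation": [0,0,0]},
    {"gripper": 85,"travel": [0,0,-25],"rotation": [0,0,0]},
    {"gripper": 85,"travel": [0,0,-25],"rotation": [0,0,0]},
    {"gripper": 85,"travel": [0,0,-25],"rotation": [0,0,0]},
    {"gripper": 85,"travel": [0,0,-25],"rotation": [0,0,0]},
    {"gripper": 85,"travel": [0,0,-25],"rotation": [0,0,0]},
    {"gripper": 85,"travel": [0,0,-20],"rotation": [0,0,0]},
    {"gripper": 85,"travel": [0,0,-10],"rotation": [0,0,0]},
  ],
)

```text
t: 32.18
tcp_pos: [0.5616, -0.3256, 0.2455]
tool_rot: [0.643, 0.766, 0.0, 0.003]
force: [0.8, -0.7, 0.8]
finger_gap: 0.995
```

Request:
send_rows(
  motion=[
    {"gripper": 85,"travel": [0,-15,0],"rotation": [0,0,0]},
    {"gripper": 85,"travel": [-5,-30,0],"rotation": [0,0,0]},
    {"gripper": 85,"travel": [-15,-30,0],"rotation": [0,0,0]},
    {"gripper": 85,"travel": [-20,-30,0],"rotation": [0,0,0]},
    {"gripper": 85,"travel": [-25,-25,0],"rotation": [0,0,0]},
    {"gripper": 85,"travel": [-30,-20,0],"rotation": [0,0,0]},
    {"gripper": 85,"travel": [-30,-20,0],"rotation": [0,0,0]},
    {"gripper": 85,"travel": [-30,-20,0],"rotation": [0,0,0]},
    {"gripper": 85,"travel": [-15,-10,0],"rotation": [0,0,0]},
    {"gripper": 85,"travel": [0,0,0],"rotation": [0,0,0]},
    {"gripper": 85,"travel": [0,0,0],"rotation": [0,0,0]},
  ],
)

```text
t: 33.1
tcp_pos: [0.3921, -0.5266, 0.2406]
tool_rot: [0.644, 0.765, 0.001, -0.001]
force: [-0.9, 0.4, 0.5]
finger_gap: 0.993
```

Run:
```python
from h import *
a=manip.snapshot("top"); b=manip.snapshot("scene")
cv2.imwrite("pics/fin.png",cv2.cvtColor(np.hstack([cv2.resize(a[140:240,300:480],None,fx=3,fy=3),cv2.resize(b[150:250,320:400],None,fx=3,fy=3)]),cv2.COLOR_RGB2BGR))
cv2.imwrite("pics/fintop.png",cv2.cvtColor(a,cv2.COLOR_RGB2BGR)); print(manip.sense()['force'].round(1))
```

```text
[ 0.2 -0.2  0.5]
```

View pics/fin.png

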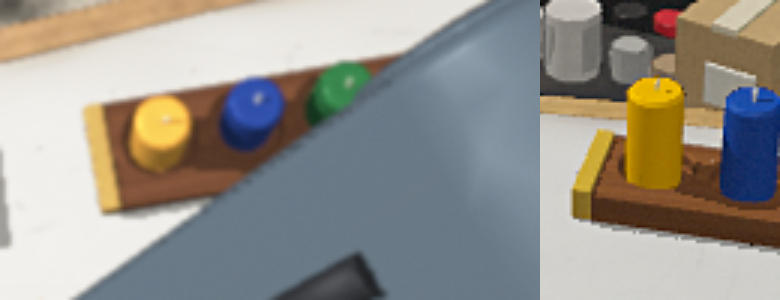

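Yellow, blue and green are in place. The arm hides red in the top view, and I cropped the scene view too tightly, so I'll take a wider one.

Run:
```python
from h import *
b=manip.snapshot("scene")
cv2.imwrite("pics/fin2.png",cv2.cvtColor(cv2.resize(b[140:260,310:510],None,fx=4,fy=4),cv2.COLOR_RGB2BGR))
```

```text
(no output)
```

View pics/fin2.png

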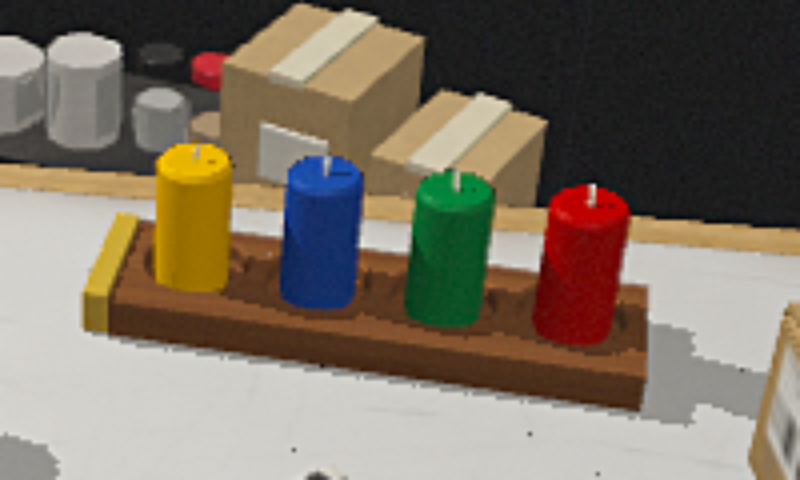

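All four candles stand upright in their pockets. From the brass end they run yellow (195,220), blue (322,230), green (450,248), red (582,265), which is the reverse of the starting order.

```bash
python3 -c "
from station import manip
print(manip.sense()['t']); print(manip.sign_off())"
```

```text
33.25
the job is handed in; nothing more can be done
None
```

All four candles are on the burn-test rack in reverse order, and the job was handed in at 33 s of the 120 s allowed. From the brass end they now stand yellow, blue, green, red; on the cooling rack the order was red, green, blue, yellow.

- **Final check:** The last scene picture shows all four upright in their pockets. The gripper is open and clear of the racks. In the last top view the arm hid the red candle, so red's place is confirmed by the scene camera alone.
- **Forces:** The highest wrist force I read was about 7 N, while closing on a candle. No candle tipped in any picture I took.
- **Measurements:** The top and wrist cameras agreed on the test pockets to about 1–2 mm. The chip and candle-top measurements on the cooling rack agreed to about 3 mm, well within the 8 mm play of a candle in its pocket.

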